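# Shelve the wire-bound planner in the desk rack

## Robot

A 7-joint arm with a two-finger parallel gripper is mounted at the origin on the work surface. World frame = base frame: x ahead of the robot, y to its left, z up, the work surface at z = 0. Lengths are in mm, angles in rad, forces in N, time in s.
With the tool pointing down it reaches from about 400 to 900 mm from the base axis. Payload 5.5 kg.
Tool frame: the origin (TCP) lies midway between the tips of the shut fingers; the grasp point (between the pads) lies ctrl.grasp_offset behind it (ctrl.grasp_offset is the distance from the TCP to the grasp point, in mm); y points along the fingers, z is the direction in which the jaws open and shut, and the axes are right-handed (so a half turn about y gives the same grasp; the last joint's range is limited). The gripper opens to 85 mm and grips with 20 to 120 N. Pads are 22 mm wide; open, the fingers measure 114 mm over their backs; the gripper's body (76 mm by 85 mm) begins 54 mm behind the grasp point. The pads swing forward as they close: fully open they stand 13 mm farther back than shut.
Start: joints at [-1.049, 0.501, -0.427, 1.55, 0.221, 1.138, -0.21], TCP at [166.31, 628.364, 231.31] pointing down, gripper open.
Joint ranges: [-2.88, 2.88], [-0.31, 2.03], [-1.54, 1.56], [0.2, 2.42], [-1.41, 4.55], [0.19, 2.02], [-2.57, 2.57]. Speed limits (rad/s): [2.57, 2.57, 3.14, 3.14, 3.14, 3.14, 3.14].

## Interface

Orientations are given as a rotation vector (axis times angle).
In Python, from rig import ctrl, capture, get_calibration gives the robot as it stands.
- The arm moves only by the tool send_rows, never from a script. Its argument "increments" is a list of rows, each an object of numbers: "tx", "ty", "tz": the shift along the tool's x, y, z scaled (see below); "wx", "wy", "wz": the turn, a rotation vector about the tool's x, y, z scaled (see below); "gripper": the finger opening in mm, from 0 to 85.4. A call has 1 to 20 rows; each row shifts and turns the commanded pose from where the row before left it, along the tool's axes as they then stand; what a row does not reach is not made up. The controller multiplies each number of a shift by 5 cm and each number of a turn by 0.15 rad. A row lasts 1/8 s, in which the tool goes at most 62.5 mm and 10.7 degrees, less where a joint would pass 70% of its speed; a pose out of reach is approached as far as the arm can. A call with a number of a shift or a turn outside -1 to 1 is refused whole. A call with a gripper value outside its range is refused whole. The fingers move at their own pace and stop on an object; "grip_force" is the grip in N (left out, the last holds). Time passes only in rows, so rows that do not move let the fingers close. It gives the time, the measured TCP pose, the force and the opening at its end, in the units of the state.
- ctrl.observe(): the state, without advancing time (a new reading comes with each control period).
- capture(name): name is "scene" or "top"; returns (picture, depth): 420x560x3 uint8, red, green, blue; 420x560 float32, mm along the optical axis (not along the pixel's ray), 0 where there is no reading.
- get_calibration(name): a dict with "vertical_fov" (degrees; the focal length in pixels is half the picture's height over the tangent of half this angle, whatever the lens; pixels are square), "cx", "cy" (the principal point, pixels), "world_to_cam" (4x4, takes a point from world to camera coordinates). Camera axes: x right, y up, looking along -z (the intrinsics and any distortion apply to the point x, -y, -z); pixel columns grow to the right and rows downward; lengths in mm; the calibration is good to about 2 mm. A picture is of the moment at which its call begins. get_calibration takes no time and is no camera call.
- ctrl.sign_off(): hands the job in, once; it reports no verdict.
The state is a dict: "time_s": time; "joint_pos": joint angles; "joint_vel": joint speeds; "joint_efforts": joint torques, N m; "tcp_pos": TCP position; "ee_rot": TCP orientation; "contact_force": force on the tool from outside, world axes, zero at the start; "moment": the same for the moment, N m; "grip_width": finger opening in mm.
Only numpy, scipy, OpenCV 4.12 (cv2) and the standard library are available. Lean on these libraries where they do the work, as an engineer would, in place of code of your own. Each camera call takes 0.05 s, during which the arm holds its last target. There are 200 camera calls.

## Task

Stand the wire-bound planner upright on the tray of the desk book rack, squarely in the gap between the books already there and the sliding stop. Push the stop up so that the row is snug, with the planner standing close between the books and the stop, and let go.

Things in the scene. Friction and masses are not known exactly. Their poses are not given: they have to be found in the camera images.
- planner_center (a point): Centre (75 mm up) of the wire-bound planner, a loose dark green book standing on the desk: 150 mm tall (z), 110 deep (x), 30 thick (y: grip across this), 0.25 to 0.42 kg. Aluminium wire loops up its +x edge stick out 8 mm; either way round is fine. Not wanted: the taller, thicker green book beside it (168 x 125 x 42 mm, smooth spine, no wire).
- rack: Wooden rack, fixed. Origin: centre of underside, z up. Tray x +-70, y +-165, 12 mm thick. End wall at +y: inner face y = 150, top z = 142 mm. Against it stand two loose books, row ending at y = 99 mm, 140 and 125 mm tall, up to 110 deep, centred on x = 0. Gap for the planner: from there to the stop's front face at y = -65 mm + joint stop.
- stop (a joint): Travel (m) of the rack's sliding end stop, 0 to 0.160 along the rack's +y, toward the books. Starts at 0 to 0.035, stays where it is left. With the planner in and the row tight it reads about 0.134. 2 to 3 N slides it alone, some 5 N with the planner before it.
- stop_post (a point): On the axis of the stop's upright round steel post, 12 mm below its top; axes as the rack's. Post: 24 mm diameter, top 112 mm above the desk, clear down to 25 mm above the desk, to pinch or push. It stands 70 mm behind (rack -y of) the front face of the stop's plate, which is 8 mm thick, 130 mm wide (x), top 113 mm above the desk.
There are look-alikes about, which are no part of the job. Leave any pink or purple look-alike of the part that bears planner_center alone.

How it is judged:
By the outcome, as a careful person would: the job done as asked, in the order asked, and still so for the second after the job is handed in, with the robot touching nothing.
It also fails if it takes over 61 s, if anything falls off the work surface, if the arm or the gripper's body presses on something with over 40 N, if the wrist force passes 120 N, or if a joint passes its speed limit or range.

## Working session

There is one attempt and no reset: what is moved stays moved. The work goes in short steps, Python scripts to look and compute and a tool call to move; the robot and the scene stay as the last step left them, time stands still between calls to the robot, and variables do not carry over. Pictures are saved under pics/ and viewed, about 8 in all and at most 12, crops included, and the job is handed in when it is done.

Besides the shell and the picture viewer there is one more tool, called after "Call:" as name([rows], argument=value, ...), one row to a line, values as JSON. send_rows: Moves the arm, as the interface text tells. Its arguments: {"type":"object","properties":{"increments":{"type":"array"},"grip_force":{"type":"number"}},"required":["increments"]}

```bash
ls; mkdir -p pics
cat > h.py <<'E'
import numpy as np, cv2
from rig import ctrl, capture, get_calibration
from scipy.spatial.transform import Rotation as R
def snap(n,f):
    im,d=capture(n); cv2.imwrite(f'pics/{f}.png',cv2.cvtColor(im,cv2.COLOR_RGB2BGR)); np.savez(f'pics/{f}.npz',im=im,d=d); return im,d
def cloud(n,d):
    c=get_calibration(n); h,w=d.shape; f=h/2/np.tan(np.radians(c['vertical_fov'])/2)
    v,u=np.mgrid[:h,:w]; p=np.stack([(u-c['cx'])/f*d,-(v-c['cy'])/f*d,-d],-1)
    T=np.linalg.inv(c['world_to_cam']); return p@T[:3,:3].T+T[:3,3]
E
python3 - <<'E'
from h import *
a,_=snap('scene','s0'); b,_=snap('top','t0')
for n in('scene','top'): print(get_calibration(n))
o=ctrl.observe(); print(o['time_s'],o['tcp_pos'],R.from_rotvec(o['ee_rot']).as_matrix().round(3),o['grip_width'],ctrl.grasp_offset)
E
```

```text
pics
{'vertical_fov': 57.72706058775794, 'cx': 284.1564115181724, 'cy': 214.8487648018326, 'world_to_cam': array([[-4.67992094e-01,  8.83727545e-01, -3.00415894e-03,
         3.14224199e+02],
       [-6.06021379e-01, -3.18450430e-01,  7.28922089e-01,
         2.53010719e+02],
       [ 6.43211853e-01,  3.42950360e-01,  6.84590069e-01,
        -1.20234613e+03],
       [ 0.00000000e+00,  0.00000000e+00,  0.00000000e+00,
         1.00000000e+00]])}
{'vertical_fov': 48.669770739547864, 'cx': 280.6357010794835, 'cy': 208.73685324129616, 'world_to_cam': array([[ 7.58875851e-03, -9.99963455e-01,  3.93695733e-03,
        -3.97437293e+01],
       [ 9.87974059e-01,  8.10568699e-03,  1.54407112e-01,
        -5.54813137e+02],
       [-1.54433381e-01,  2.71785343e-03,  9.87999466e-01,
        -8.00903986e+02],
       [ 0.00000000e+00,  0.00000000e+00,  0.00000000e+00,
         1.00000000e+00]])}
0.1 [166.2223792  627.72981001 230.36665943] [[ 0.967 -0.001  0.256]
 [-0.256 -0.002  0.967]
 [-0.    -1.    -0.002]] 85.20068871918349 18.700000000000003
```

View pics/s0.png

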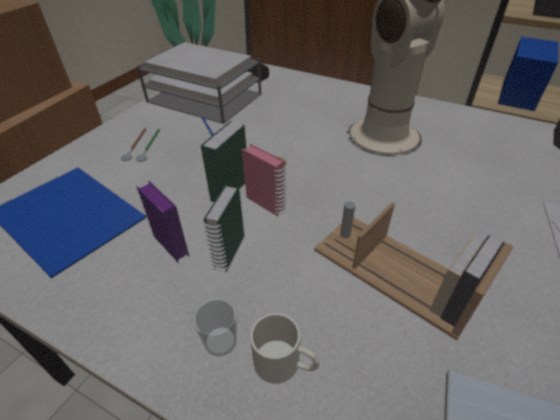

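View pics/t0.png

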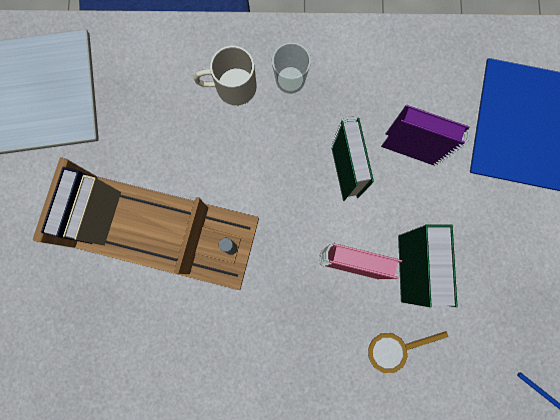

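The green wire-bound book is at scene (225,228) and top (352,158), with loops visible on its left edge in the scene view. The tall green book at scene (226,162), top (428,265) has no wire. The look-alikes are pink at scene (265,180) and purple at scene (163,220). The wire-bound one fits. I'll confirm it in a crop and measure.

Run:
```python
from h import *
s=np.load('pics/s0.npz'); t=np.load('pics/t0.npz')
A=cv2.resize(s['im'][120:280,140:300],None,fx=2.5,fy=2.5,interpolation=2); B=cv2.resize(t['im'][100:320,315:475],(400,550),interpolation=2)
A=cv2.copyMakeBorder(A,0,150,0,0,0); cv2.imwrite('pics/c0.png',np.hstack([A,B])[...,::-1])
P=cloud('top',t['d'])
print('depth0',(t['d']==0).mean(), 'desk z',np.median(P[300:400,50:250,2]))
def rect(name,u0,v0,u1,v1,z0,z1):
    Q=P[v0:v1,u0:u1].reshape(-1,3); Q=Q[(Q[:,2]>z0)&(Q[:,2]<z1)]
    (c,wh,a)=cv2.minAreaRect(Q[:,:2].astype(np.float32)); print(name,len(Q),'c',np.round(c,1),'wh',np.round(wh,1),'a',round(a,2),'z',np.percentile(Q[:,2],[5,50,95]).round(1),'corners',cv2.boxPoints((c,wh,a)).round(0).tolist())
rect('planner',320,105,385,210,140,165)
rect('tallgreen',395,215,470,315,155,180)
rect('pink',315,235,398,285,130,165)
rect('purple',380,100,472,170,130,170)
rect('stop plate',170,190,215,280,100,125)
rect('post',212,230,240,260,100,125)
rect('endwall',25,150,90,250,138,150)
rect('books',40,165,110,250,115,137)
rect('tray',25,150,265,295,5,18)
P2=cloud('scene',s['d']); print('scene desk z',np.median(P2[230:330,20:180,2]))
```

```text
depth0 0.004128401360544218 desk z 0.2656539050746005
planner 1228 c [ 637.9 -156.8] wh [115.4  32.1] a 12.58 z [143.7 147.9 151.3] corners [[578.0, -154.0], [585.0, -185.0], [698.0, -160.0], [691.0, -129.0]]
tallgreen 2463 c [ 451.8 -278.6] wh [124.8  43.1] a 0.55 z [162.1 165.7 168.9] corners [[389.0, -258.0], [390.0, -301.0], [514.0, -300.0], [514.0, -256.0]]
pink 1352 c [ 459.5 -163.5] wh [115.7  33.1] a 77.5 z [140.  147.8 151.2] corners [[431.0, -216.0], [463.0, -224.0], [488.0, -111.0], [456.0, -103.0]]
purple 1489 c [ 680.2 -288.8] wh [117.9  32.6] a 69.39 z [134.  147.5 151.2] corners [[644.0, -338.0], [675.0, -350.0], [716.0, -239.0], [686.0, -228.0]]
stop plate 489 c [500.3 119.5] wh [  8.9 129.7] a 76.27 z [102.6 112.8 115.2] corners [[436.0, 131.0], [562.0, 100.0], [564.0, 108.0], [438.0, 139.0]]
post 164 c [484.2  55.1] wh [21.7 22.2] a 0.67 z [108.5 112.  114.6] corners [[473.0, 66.0], [473.0, 44.0], [495.0, 44.0], [495.0, 66.0]]
endwall 1464 c [547.2 310.6] wh [ 66.5 139.7] a 76.63 z [138.9 144.5 149.7] corners [[472.0, 294.0], [607.0, 262.0], [623.0, 327.0], [487.0, 359.0]]
books 1192 c [543.2 304.9] wh [ 54.5 135.6] a 75.65 z [118.  133.8 136.6] corners [[471.0, 295.0], [602.0, 262.0], [616.0, 314.0], [484.0, 348.0]]
tray 8847 c [538.2 232.4] wh [269.1 452.6] a 0.26 z [ 9.9 12.5 15. ] corners [[403.0, 458.0], [405.0, 6.0], [674.0, 7.0], [672.0, 459.0]]
scene desk z -0.9523530038904369
```

View pics/c0.png

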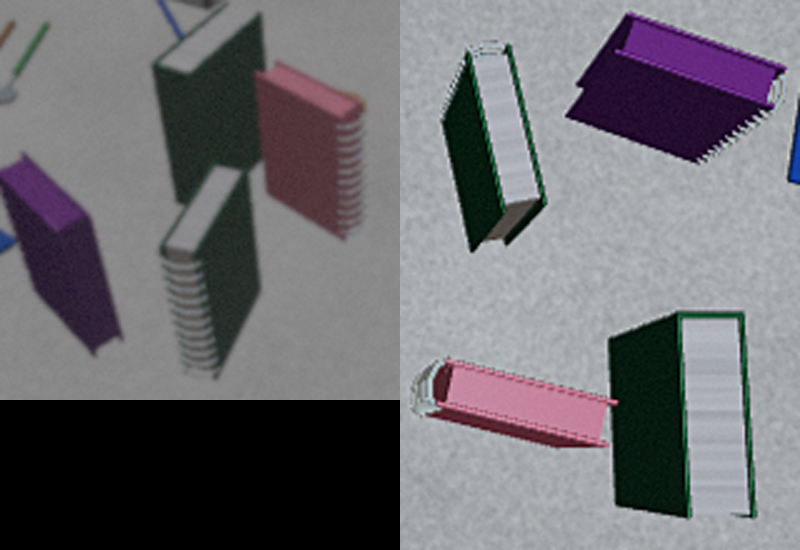

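The crop confirms it: the planner is the dark green book with wire loops, at top-view (352,158). Next is the rack frame.

```bash
cat > rack.py <<'E'
from h import *
t=np.load('pics/t0.npz'); P=cloud('top',t['d'])
hsv=cv2.cvtColor(t['im'],cv2.COLOR_RGB2HSV)
m=((hsv[...,1]>70)&(hsv[...,0]<25)&(P[...,2]>7)&(P[...,2]<17)).astype(np.uint8); m[:,270:]=0
Q=P[m>0][:,:2].astype(np.float32)
c,wh,a=cv2.minAreaRect(Q); print('tray',c,wh,a,len(Q)); print(cv2.boxPoints((c,wh,a)))
psi=np.radians(-13.7); ex=np.array([np.cos(psi),np.sin(psi)]); ey=np.array([-ex[1],ex[0]])
print('tray x ext',np.percentile(Q@ex,[.3,1,99,99.7]),'y ext',np.percentile(Q@ey,[0,.3,1,5]))
for n,(u0,v0,u1,v1,z0,z1) in dict(plate=(170,190,215,280,108,118),wall=(25,150,60,250,139,146),bk=(40,165,110,250,125,160)).items():
    q=P[v0:v1,u0:u1].reshape(-1,3); q=q[(q[:,2]>z0)&(q[:,2]<z1)]; y=q[:,:2]@ey
    print(n,'y',np.percentile(y,[2,50,98]).round(1),'x',np.percentile(q[:,:2]@ex,[1,99]).round(1))
    if n=='bk': 
        for k in range(int(y.min()),int(y.max()),6):
            s=q[(y>=k)&(y<k+6)]; print(k,len(s),np.median(s[:,2]).round(1) if len(s) else '')
E
python3 rack.py
```

```text
tray (637.8225708007812, 147.27850341796875) (318.7633361816406, 393.59075927734375) 76.27735137939453 8078
[[408.8358    39.130554]
 [791.19165  -54.237915]
 [866.8093   255.42645 ]
 [484.4535   348.79492 ]]
tray x ext [388.33349514 388.95207737 525.98246988 526.70355496] y ext [134.8408803  135.33363077 136.61682189 144.74586131]
plate y [230.8 234.3 238.8] x [394.6 521.4]
wall y [450.2 458.7 464. ] x [389.2 517.5]
bk y [399.2 424.4 462.1] x [395.9 512.7]
397 322 134.0
403 218 134.7
409 231 134.6
415 315 136.0
421 496 148.3
427 250 149.5
433 253 149.5
439 248 149.2
445 312 150.1
451 136 142.3
457 221 142.3
463 32 141.2
```

Call:
send_rows([
  {"tx": 0.655,"tz": -0.64,"gripper": 85},
  {"tx": 0.655,"tz": -0.64},
  {"tx": 0.655,"tz": -0.64},
  {"tx": 0.655,"tz": -0.64},
  {"tx": 0.655,"tz": -0.64},
  {"tx": 0.655,"tz": -0.64},
  {"tx": 0.655,"tz": -0.64},
  {"tx": 0.655,"tz": -0.64},
  {"tx": 0.655,"tz": -0.64},
  {"tx": 0.655,"tz": -0.64},
  {"tx": 0.655,"tz": -0.64},
  {"tx": 0.655,"tz": -0.64},
  {"tx": 0.655,"tz": -0.64},
  {"tx": 0.655,"tz": -0.64},
  {"tx": 0.655,"tz": -0.64},
  {"tx": 0.655,"tz": -0.64},
  {"tx": 0.655,"tz": -0.64},
  {"tx": 0.655,"tz": -0.64},
  {"tx": 0.655,"tz": -0.64},
  {"tx": 0.655,"tz": -0.64},
])

```text
$.increments[0]: bad value
```

Call:
send_rows([
  {"wy": -0.8},
  {"wy": -0.8},
  {"wy": -0.8},
  {"wy": -0.79},
  {},
  {},
])

```text
$.increments[0]: bad value
```

```bash
cat > go.py <<'E'
import sys; from h import *
# usage: x y z yaw(deg of tool x): prints units needed
x,y,z,yaw=map(float,sys.argv[1:5]); o=ctrl.observe(); M=R.from_rotvec(o['ee_rot']).as_matrix()
a=np.radians(yaw); G=np.array([[np.cos(a),0,-np.sin(a)],[np.sin(a),0,np.cos(a)],[0,-1,0]])
print(round(o['time_s'],2),'tcp',o['tcp_pos'].round(1),'yaw',np.degrees(np.arctan2(M[1,0],M[0,0])).round(2),'F',np.round(o['contact_force'],1),'w',round(o['grip_width'],1))
print('turn units',(R.from_matrix(M.T@G).as_rotvec()/.15).round(3),'shift now',(M.T@(np.array([x,y,z])-o['tcp_pos'])/50).round(3),'after turn',(G.T@(np.array([x,y,z])-o['tcp_pos'])/50).round(3))
E
python3 go.py 635.3 -157.4 96 12.6
```

```text
0.1 tcp [166.2 627.7 230.4] yaw -14.82 F [ 0.1 -0.  -0.7] w 85.2
turn units [ 1.100e-02 -3.191e+00 -3.000e-03] shift now [ 13.087   2.709 -12.775] after turn [  5.73    2.687 -17.371]
```

Call:
send_rows([
  {"tx": 0.65,"ty": 0,"tz": -0.64,"wx": 0,"wy": 0,"wz": 0,"gripper": 85},
])

```text
time_s: 0.22
tcp_pos: [186.2, 590.7, 230.6]
ee_rot: [-1.561, 0.201, -0.196]
contact_force: [1.0, -0.6, 0.1]
grip_width: 85.2
```

Call:
send_rows([
  {"tx": 0.66,"ty": 0,"tz": -0.64,"wx": 0,"wy": 0,"wz": 0,"gripper": 85},
  {"tx": 0.66,"ty": 0,"tz": -0.64,"wx": 0,"wy": 0,"wz": 0,"gripper": 85},
  {"tx": 0.66,"ty": 0,"tz": -0.64,"wx": 0,"wy": 0,"wz": 0,"gripper": 85},
  {"tx": 0.66,"ty": 0,"tz": -0.64,"wx": 0,"wy": 0,"wz": 0,"gripper": 85},
  {"tx": 0.66,"ty": 0,"tz": -0.64,"wx": 0,"wy": 0,"wz": 0,"gripper": 85},
  {"tx": 0.66,"ty": 0,"tz": -0.64,"wx": 0,"wy": 0,"wz": 0,"gripper": 85},
  {"tx": 0.66,"ty": 0,"tz": -0.64,"wx": 0,"wy": 0,"wz": 0,"gripper": 85},
  {"tx": 0.66,"ty": 0,"tz": -0.64,"wx": 0,"wy": 0,"wz": 0,"gripper": 85},
  {"tx": 0.66,"ty": 0,"tz": -0.64,"wx": 0,"wy": 0,"wz": 0,"gripper": 85},
  {"tx": 0.66,"ty": 0,"tz": -0.64,"wx": 0,"wy": 0,"wz": 0,"gripper": 85},
  {"tx": 0.66,"ty": 0,"tz": -0.64,"wx": 0,"wy": 0,"wz": 0,"gripper": 85},
  {"tx": 0.66,"ty": 0,"tz": -0.64,"wx": 0,"wy": 0,"wz": 0,"gripper": 85},
  {"tx": 0.66,"ty": 0,"tz": -0.64,"wx": 0,"wy": 0,"wz": 0,"gripper": 85},
  {"tx": 0.66,"ty": 0,"tz": -0.64,"wx": 0,"wy": 0,"wz": 0,"gripper": 85},
  {"tx": 0.66,"ty": 0,"tz": -0.64,"wx": 0,"wy": 0,"wz": 0,"gripper": 85},
  {"tx": 0.66,"ty": 0,"tz": -0.64,"wx": 0,"wy": 0,"wz": 0,"gripper": 85},
  {"tx": 0.66,"ty": 0,"tz": -0.64,"wx": 0,"wy": 0,"wz": 0,"gripper": 85},
  {"tx": 0.65,"ty": 0,"tz": -0.64,"wx": 0,"wy": 0,"wz": 0,"gripper": 85},
  {"tx": 0.65,"ty": 0,"tz": -0.64,"wx": 0,"wy": 0,"wz": 0,"gripper": 85},
])

```text
time_s: 2.6
tcp_pos: [639.5, -159.9, 230.7]
ee_rot: [-1.561, 0.204, -0.202]
contact_force: [-0.2, 0.5, 0.2]
grip_width: 84.8
```

Call:
send_rows([
  {"tx": 0,"ty": 0,"tz": 0,"wx": 0,"wy": -0.8,"wz": 0,"gripper": 85},
  {"tx": 0,"ty": 0,"tz": 0,"wx": 0,"wy": -0.8,"wz": 0,"gripper": 85},
  {"tx": 0,"ty": 0,"tz": 0,"wx": 0,"wy": -0.8,"wz": 0,"gripper": 85},
  {"tx": 0,"ty": 0,"tz": 0,"wx": 0,"wy": -0.79,"wz": 0,"gripper": 85},
  {"tx": 0,"ty": 0,"tz": 0,"wx": 0,"wy": 0,"wz": 0,"gripper": 85},
  {"tx": 0,"ty": 0,"tz": 0,"wx": 0,"wy": 0,"wz": 0,"gripper": 85},
])

```text
time_s: 3.35
tcp_pos: [638.9, -158.8, 231.0]
ee_rot: [-1.564, -0.17, 0.171]
contact_force: [-0.6, -0.0, 0.7]
grip_width: 85.0
```

```bash
python3 go.py 635.3 -157.4 96 12.6
```

```text
3.35 tcp [ 638.9 -158.8  231. ] yaw 12.46 F [-0.6 -0.   0.7] w 85.0
turn units [-0.002 -0.017 -0.004] shift now [-0.063  2.699  0.042] after turn [-0.064  2.699  0.043]
```

Call:
send_rows([
  {"tx": -0.06,"ty": 0,"tz": 0.04,"wx": 0,"wy": 0,"wz": 0,"gripper": 85},
  {"tx": 0,"ty": 0.4,"tz": 0,"wx": 0,"wy": 0,"wz": 0,"gripper": 85},
  {"tx": 0,"ty": 0.5,"tz": 0,"wx": 0,"wy": 0,"wz": 0,"gripper": 85},
  {"tx": 0,"ty": 0.5,"tz": 0,"wx": 0,"wy": 0,"wz": 0,"gripper": 85},
  {"tx": 0,"ty": 0.5,"tz": 0,"wx": 0,"wy": 0,"wz": 0,"gripper": 85},
  {"tx": 0,"ty": 0.5,"tz": 0,"wx": 0,"wy": 0,"wz": 0,"gripper": 85},
  {"tx": 0,"ty": 0.3,"tz": 0,"wx": 0,"wy": 0,"wz": 0,"gripper": 85},
  {"tx": 0,"ty": 0,"tz": 0,"wx": 0,"wy": 0,"wz": 0,"gripper": 85},
])

```text
time_s: 4.35
tcp_pos: [634.8, -157.3, 95.1]
ee_rot: [-1.563, -0.17, 0.174]
contact_force: [-0.4, 0.2, 0.5]
grip_width: 85.2
```

Call:
send_rows([
  {"tx": 0,"ty": 0,"tz": 0,"wx": 0,"wy": 0,"wz": 0,"gripper": 40},
  {"tx": 0,"ty": 0,"tz": 0,"wx": 0,"wy": 0,"wz": 0,"gripper": 20},
  {"tx": 0,"ty": 0,"tz": 0,"wx": 0,"wy": 0,"wz": 0,"gripper": 20},
  {"tx": 0,"ty": 0,"tz": 0,"wx": 0,"wy": 0,"wz": 0,"gripper": 20},
  {"tx": 0,"ty": 0,"tz": 0,"wx": 0,"wy": 0,"wz": 0,"gripper": 20},
  {"tx": 0,"ty": 0,"tz": 0,"wx": 0,"wy": 0,"wz": 0,"gripper": 20},
  {"tx": 0,"ty": 0,"tz": 0,"wx": 0,"wy": 0,"wz": 0,"gripper": 20},
  {"tx": 0,"ty": 0,"tz": 0,"wx": 0,"wy": 0,"wz": 0,"gripper": 20},
], grip_force=50)

```text
time_s: 5.35
tcp_pos: [636.6, -157.7, 97.3]
ee_rot: [-1.564, -0.174, 0.171]
contact_force: [-0.1, 0.3, 5.3]
grip_width: 29.5
```

```bash
python3 go.py 635.3 -157.4 96 12.6
```

```text
5.35 tcp [ 636.6 -157.7   97.3] yaw 12.58 F [-0.1  0.3  5.3] w 29.5
turn units [ 0.004 -0.002  0.011] shift now [-0.023  0.025  0.011] after turn [-0.023  0.026  0.011]
```

Call:
send_rows([
  {"tx": 0,"ty": -0.2,"tz": 0,"wx": 0,"wy": 0,"wz": 0,"gripper": 20},
  {"tx": 0,"ty": -0.4,"tz": 0,"wx": 0,"wy": 0,"wz": 0,"gripper": 20},
  {"tx": 0,"ty": -0.5,"tz": 0,"wx": 0,"wy": 0,"wz": 0,"gripper": 20},
  {"tx": 0,"ty": -0.6,"tz": 0,"wx": 0,"wy": 0,"wz": 0,"gripper": 20},
  {"tx": 0,"ty": -0.6,"tz": 0,"wx": 0,"wy": 0,"wz": 0,"gripper": 20},
  {"tx": 0,"ty": -0.5,"tz": 0,"wx": 0,"wy": 0,"wz": 0,"gripper": 20},
  {"tx": 0,"ty": -0.4,"tz": 0,"wx": 0,"wy": 0,"wz": 0,"gripper": 20},
  {"tx": 0,"ty": 0,"tz": 0,"wx": 0,"wy": 0,"wz": 0,"gripper": 20},
  {"tx": 0,"ty": 0,"tz": 0,"wx": 0,"wy": 0,"wz": 0,"gripper": 20},
])

```text
time_s: 6.48
tcp_pos: [635.1, -157.4, 255.6]
ee_rot: [-1.564, -0.172, 0.174]
contact_force: [-0.0, 0.9, -3.7]
grip_width: 29.3
```

```bash
python3 - <<'E'
from h import *
a,d=snap('scene','s1'); cv2.imwrite('pics/s1c.png',cv2.resize(a[60:320,100:400],None,fx=2,fy=2)[...,::-1])
E
python3 go.py 529.5 239.4 257 -13.7
```

```text
6.53 tcp [ 634.9 -157.4  255.1] yaw 12.59 F [ 0.2 -0.8 -5. ] w 29.9
turn units [-3.000e-03  3.059e+00 -1.400e-02] shift now [-0.327 -0.029  8.204] after turn [-3.927 -0.037  7.211]
```

View pics/s1c.png

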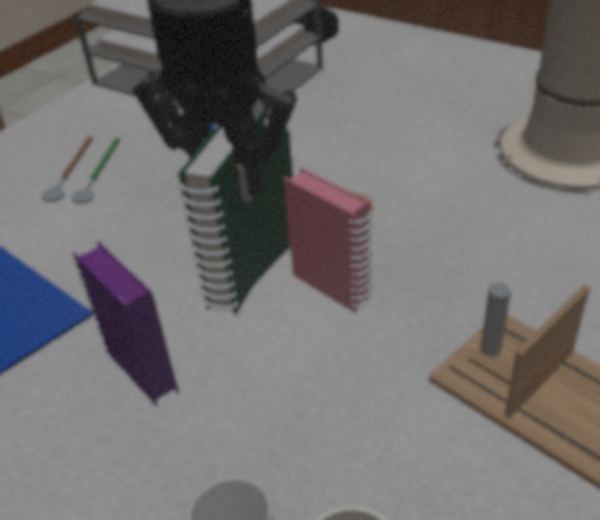

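The planner hangs upright in the jaws (crop about (240,220)), with the wire toward the camera. I'm turning it to the rack's yaw and carrying it over the gap.

Call:
send_rows([
  {"tx": 0,"ty": 0,"tz": 0,"wx": 0,"wy": 0.5,"wz": 0,"gripper": 20},
  {"tx": 0,"ty": 0,"tz": 0,"wx": 0,"wy": 0.7,"wz": 0,"gripper": 20},
  {"tx": 0,"ty": 0,"tz": 0,"wx": 0,"wy": 0.7,"wz": 0,"gripper": 20},
  {"tx": 0,"ty": 0,"tz": 0,"wx": 0,"wy": 0.7,"wz": 0,"gripper": 20},
  {"tx": 0,"ty": 0,"tz": 0,"wx": 0,"wy": 0.46,"wz": 0,"gripper": 20},
  {"tx": 0,"ty": 0,"tz": 0,"wx": 0,"wy": 0,"wz": 0,"gripper": 20},
])

```text
time_s: 7.28
tcp_pos: [635.1, -157.3, 254.9]
ee_rot: [-1.563, 0.189, -0.185]
contact_force: [-0.3, 0.3, -4.2]
grip_width: 29.5
```

Call:
send_rows([
  {"tx": -0.1,"ty": 0,"tz": 0.2,"wx": 0,"wy": 0,"wz": 0,"gripper": 20},
  {"tx": -0.23,"ty": 0,"tz": 0.41,"wx": 0,"wy": 0,"wz": 0,"gripper": 20},
  {"tx": -0.3,"ty": 0,"tz": 0.55,"wx": 0,"wy": 0,"wz": 0,"gripper": 20},
  {"tx": -0.3,"ty": 0,"tz": 0.55,"wx": 0,"wy": 0,"wz": 0,"gripper": 20},
  {"tx": -0.3,"ty": 0,"tz": 0.55,"wx": 0,"wy": 0,"wz": 0,"gripper": 20},
  {"tx": -0.3,"ty": 0,"tz": 0.55,"wx": 0,"wy": 0,"wz": 0,"gripper": 20},
  {"tx": -0.3,"ty": 0,"tz": 0.55,"wx": 0,"wy": 0,"wz": 0,"gripper": 20},
  {"tx": -0.3,"ty": 0,"tz": 0.55,"wx": 0,"wy": 0,"wz": 0,"gripper": 20},
  {"tx": -0.3,"ty": 0,"tz": 0.55,"wx": 0,"wy": 0,"wz": 0,"gripper": 20},
  {"tx": -0.3,"ty": 0,"tz": 0.55,"wx": 0,"wy": 0,"wz": 0,"gripper": 20},
  {"tx": -0.3,"ty": 0,"tz": 0.55,"wx": 0,"wy": 0,"wz": 0,"gripper": 20},
  {"tx": -0.3,"ty": 0,"tz": 0.55,"wx": 0,"wy": 0,"wz": 0,"gripper": 20},
  {"tx": -0.3,"ty": 0,"tz": 0.55,"wx": 0,"wy": 0,"wz": 0,"gripper": 20},
  {"tx": -0.2,"ty": 0,"tz": 0.35,"wx": 0,"wy": 0,"wz": 0,"gripper": 20},
  {"tx": -0.1,"ty": 0,"tz": 0.2,"wx": 0,"wy": 0,"wz": 0,"gripper": 20},
  {"tx": 0,"ty": 0,"tz": 0,"wx": 0,"wy": 0,"wz": 0,"gripper": 20},
  {"tx": 0,"ty": 0,"tz": 0,"wx": 0,"wy": 0,"wz": 0,"gripper": 20},
])

```text
time_s: 9.4
tcp_pos: [530.5, 238.2, 256.3]
ee_rot: [-1.563, 0.189, -0.189]
contact_force: [-0.5, -0.1, -3.8]
grip_width: 29.2
```

```bash
python3 go.py 529.5 239.4 108 -13.7
python3 - <<'E'
from h import *
im,d=snap('top','t1'); cv2.imwrite('pics/t1c.png',cv2.resize(im[120:320,20:300],None,fx=2.5,fy=2.5)[...,::-1])
E
```

```text
9.4 tcp [530.5 238.2 256.3] yaw -13.77 F [-0.5 -0.1 -3.8] w 29.2
turn units [ 0.005 -0.008  0.002] shift now [-0.026  2.965  0.021] after turn [-0.025  2.965  0.019]
```

View pics/t1c.png

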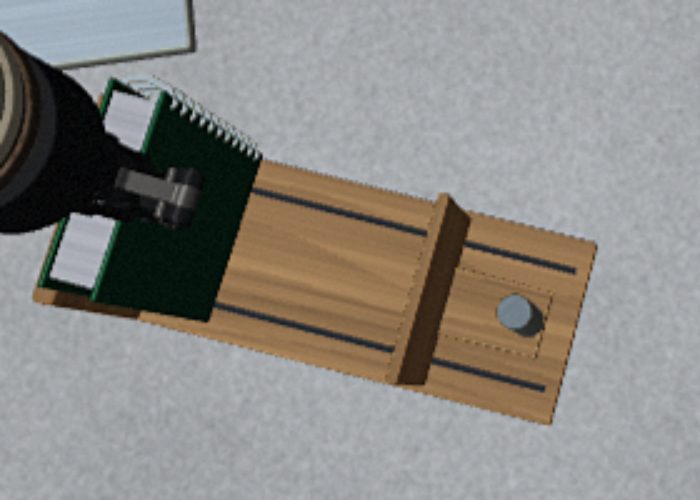

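```bash
cat > chk.py <<'E'
import sys; from h import *
def green(f,zmin=20):
    t=np.load(f'pics/{f}.npz'); P=cloud('top',t['d']); g=t['im'].astype(int)
    m=(g[...,1]>g[...,0]+12)&(g[...,1]>=g[...,2]+5)&(P[...,2]>zmin); m[:,300:]=False
    m=cv2.erode(m.astype(np.uint8),np.ones((2,2)))>0
    psi=np.radians(-13.7); ex=np.array([np.cos(psi),np.sin(psi)]); ey=np.array([-ex[1],ex[0]])
    q=P[m]; X=q[:,:2]@ex-457.7; Y=q[:,:2]@ey-300; return X,Y,q[:,2]
if __name__=='__main__':
    X,Y,Z=green(sys.argv[1]); print(len(X),'x',np.percentile(X,[.5,2,98,99.5]).round(1),'y',np.percentile(Y,[1,10,50,90,99]).round(1),'z',np.percentile(Z,[1,50,99]).round(1))
    A=np.c_[X,Z,np.ones_like(X)]; k=Y<np.median(Y)+6; s=np.linalg.lstsq(A[k],Y[k],rcond=None)[0]; print('face plane dy/dx, dy/dz (deg)',np.degrees(s[:2]).round(2))
E
python3 chk.py t1
```

```text
974 x [-54.4 -53.2  46.3  50.7] y [41.2 41.9 42.8 43.9 70.7] z [166.6 246.6 310.7]
face plane dy/dx, dy/dz (deg) [-0.02 -9.58]
```

Run:
```python
from chk import *
X,Y,Z=green('t1')
for z in range(160,311,25):
    k=(Z>=z)&(Z<z+25)&(Y<52); print(z,k.sum(),np.median(Y[k]).round(1),np.percentile(X[k],[1,99]).round(1))
```

```text
160 129 42.7 [-52.   44.8]
185 174 42.7 [-50.3  45.5]
210 135 42.8 [-52.5  45. ]
235 120 43.1 [-52.7  45.2]
260 154 42.8 [-53.8  46.1]
285 189 42.9 [-54.7  49.6]
310 16 42.5 [-53.2  45. ]
```

Call:
send_rows([
  {"tx": -0.02,"ty": 0.2,"tz": 0.02,"wx": 0,"wy": 0,"wz": 0,"gripper": 20},
  {"tx": 0,"ty": 0.4,"tz": 0,"wx": 0,"wy": 0,"wz": 0,"gripper": 20},
  {"tx": 0,"ty": 0.4,"tz": 0,"wx": 0,"wy": 0,"wz": 0,"gripper": 20},
  {"tx": 0,"ty": 0.4,"tz": 0,"wx": 0,"wy": 0,"wz": 0,"gripper": 20},
  {"tx": 0,"ty": 0.4,"tz": 0,"wx": 0,"wy": 0,"wz": 0,"gripper": 20},
  {"tx": 0,"ty": 0.4,"tz": 0,"wx": 0,"wy": 0,"wz": 0,"gripper": 20},
  {"tx": 0,"ty": 0.3,"tz": 0,"wx": 0,"wy": 0,"wz": 0,"gripper": 20},
  {"tx": 0,"ty": 0.2,"tz": 0,"wx": 0,"wy": 0,"wz": 0,"gripper": 20},
  {"tx": 0,"ty": 0.1,"tz": 0,"wx": 0,"wy": 0,"wz": 0,"gripper": 20},
  {"tx": 0,"ty": 0,"tz": 0,"wx": 0,"wy": 0,"wz": 0,"gripper": 20},
  {"tx": 0,"ty": 0,"tz": 0,"wx": 0,"wy": 0,"wz": 0,"gripper": 20},
])

```text
time_s: 10.82
tcp_pos: [530.1, 240.8, 117.0]
ee_rot: [-1.562, 0.187, -0.189]
contact_force: [0.3, 0.3, -4.2]
grip_width: 29.4
```

Call:
send_rows([
  {"tx": 0,"ty": 0.04,"tz": 0,"wx": 0,"wy": 0,"wz": 0,"gripper": 20},
  {"tx": 0,"ty": 0.03,"tz": 0,"wx": 0,"wy": 0,"wz": 0,"gripper": 20},
  {"tx": 0,"ty": 0,"tz": 0,"wx": 0,"wy": 0,"wz": 0,"gripper": 20},
])

```text
time_s: 11.2
tcp_pos: [529.4, 240.4, 112.7]
ee_rot: [-1.563, 0.188, -0.188]
contact_force: [-0.0, -0.2, -3.0]
grip_width: 29.5
```

Call:
send_rows([
  {"tx": 0,"ty": 0.03,"tz": 0,"wx": 0,"wy": 0,"wz": 0,"gripper": 20},
  {"tx": 0,"ty": 0.03,"tz": 0,"wx": 0,"wy": 0,"wz": 0,"gripper": 20},
  {"tx": 0,"ty": 0,"tz": 0,"wx": 0,"wy": 0,"wz": 0,"gripper": 20},
  {"tx": 0,"ty": 0,"tz": 0,"wx": 0,"wy": 0,"wz": 0,"gripper": 20},
])

```text
time_s: 11.7
tcp_pos: [529.5, 240.5, 109.8]
ee_rot: [-1.563, 0.188, -0.188]
contact_force: [0.0, -0.2, -2.8]
grip_width: 29.5
```

Call:
send_rows([
  {"tx": 0,"ty": 0.015,"tz": 0,"wx": 0,"wy": 0,"wz": 0,"gripper": 20},
  {"tx": 0,"ty": 0,"tz": 0,"wx": 0,"wy": 0,"wz": 0,"gripper": 20},
])

```text
time_s: 11.95
tcp_pos: [529.7, 240.5, 109.3]
ee_rot: [-1.562, 0.188, -0.188]
contact_force: [-0.4, 0.1, -1.0]
grip_width: 29.3
```

Call:
send_rows([
  {"tx": 0,"ty": 0.02,"tz": 0,"wx": 0,"wy": 0,"wz": 0,"gripper": 20},
  {"tx": 0,"ty": 0,"tz": 0,"wx": 0,"wy": 0,"wz": 0,"gripper": 20},
])

```text
time_s: 12.2
tcp_pos: [529.7, 240.6, 109.3]
ee_rot: [-1.562, 0.187, -0.188]
contact_force: [-3.4, -0.7, 6.9]
grip_width: 29.3
```

Call:
send_rows([
  {"tx": 0,"ty": 0,"tz": 0,"wx": 0,"wy": 0,"wz": 0,"gripper": 33},
  {"tx": 0,"ty": 0,"tz": 0,"wx": 0,"wy": 0,"wz": 0,"gripper": 37},
  {"tx": 0,"ty": 0,"tz": 0,"wx": 0,"wy": 0,"wz": 0,"gripper": 42},
  {"tx": 0,"ty": 0,"tz": 0,"wx": 0,"wy": 0,"wz": 0,"gripper": 43},
  {"tx": 0,"ty": 0,"tz": 0,"wx": 0,"wy": 0,"wz": 0,"gripper": 43},
])

```text
time_s: 12.82
tcp_pos: [529.6, 240.5, 108.0]
ee_rot: [-1.563, 0.188, -0.188]
contact_force: [0.8, -0.3, 0.1]
grip_width: 43.0
```

Call:
send_rows([
  {"tx": 0,"ty": -0.1,"tz": 0,"wx": 0,"wy": 0,"wz": 0,"gripper": 43},
  {"tx": 0,"ty": -0.3,"tz": 0,"wx": 0,"wy": 0,"wz": 0,"gripper": 43},
  {"tx": 0,"ty": -0.4,"tz": 0,"wx": 0,"wy": 0,"wz": 0,"gripper": 43},
  {"tx": 0,"ty": -0.5,"tz": 0,"wx": 0,"wy": 0,"wz": 0,"gripper": 43},
  {"tx": 0,"ty": -0.5,"tz": 0,"wx": 0,"wy": 0,"wz": 0,"gripper": 43},
  {"tx": 0,"ty": -0.4,"tz": 0,"wx": 0,"wy": 0,"wz": 0,"gripper": 43},
])

```text
time_s: 13.58
tcp_pos: [530.1, 240.8, 220.6]
ee_rot: [-1.561, 0.186, -0.189]
contact_force: [0.1, -0.1, 0.6]
grip_width: 42.9
```

Call:
send_rows([
  {"tx": 0,"ty": 0,"tz": -0.4,"wx": 0,"wy": 0,"wz": 0,"gripper": 60},
  {"tx": 0,"ty": 0,"tz": -0.6,"wx": 0,"wy": 0,"wz": 0,"gripper": 60},
  {"tx": 0,"ty": 0,"tz": -0.8,"wx": 0,"wy": 0,"wz": 0,"gripper": 60},
  {"tx": 0,"ty": 0,"tz": -0.8,"wx": 0,"wy": 0,"wz": 0,"gripper": 60},
  {"tx": 0,"ty": 0,"tz": -0.7,"wx": 0,"wy": 0,"wz": 0,"gripper": 60},
  {"tx": 0,"ty": 0,"tz": -0.5,"wx": 0,"wy": 0,"wz": 0,"gripper": 60},
  {"tx": 0,"ty": 0,"tz": 0,"wx": 0,"wy": 0,"wz": 0,"gripper": 60},
  {"tx": 0,"ty": 0,"tz": 0,"wx": 0,"wy": 0,"wz": 0,"gripper": 60},
])

```text
time_s: 14.58
tcp_pos: [484.2, 56.1, 217.9]
ee_rot: [-1.562, 0.188, -0.188]
contact_force: [-0.7, 1.0, 0.2]
grip_width: 60.3
```

```bash
python3 go.py 484.2 55.1 70 -13.7
python3 - <<'E'
from h import *
a,d=snap('scene','s2'); b,d=snap('top','t2')
f=lambda i:cv2.resize(i,(450,450))
cv2.imwrite('pics/m2.png',np.hstack([cv2.resize(a[140:340,300:530],(400,348)),cv2.resize(b[120:320,20:250],(400,348))])[...,::-1])
E
python3 chk.py t2
```

```text
14.57 tcp [484.2  56.1 217.9] yaw -13.72 F [-0.7  1.   0.2] w 60.3
turn units [-0.002 -0.003 -0.002] shift now [ 0.006  2.957 -0.019] after turn [ 0.005  2.957 -0.018]Traceback (most recent call last):
  File "chk.py", line 9, in <module>
    X,Y,Z=green(sys.argv[1]); print(len(X),'x',np.percentile(X,[.5,2,98,99.5]).round(1),'y',np.percentile(Y,[1,10,50,90,99]).round(1),'z',np.percentile(Z,[1,50,99]).round(1))
                                               ~~~~~~~~~~~~~^^^^^^^^^^^^^^^^^^
    return _quantile_unchecked(
        a, q, axis, out, overwrite_input, method, keepdims, weights)
    return _ureduce(a,
                    func=_quantile_ureduce_func,
    ...<5 lines>...
                    overwrite_input=overwrite_input,
                    method=method)
    r = func(a, **kwargs)
    result = _quantile(arr,
                       quantiles=q,
    ...<2 lines>...
                       out=out,
                       weights=wgt)
    slices_having_nans = np.isnan(arr[-1, ...])
                                  ~~~^^^^^^^^^
IndexError: index -1 is out of bounds for axis 0 with size 0
```

View pics/m2.png

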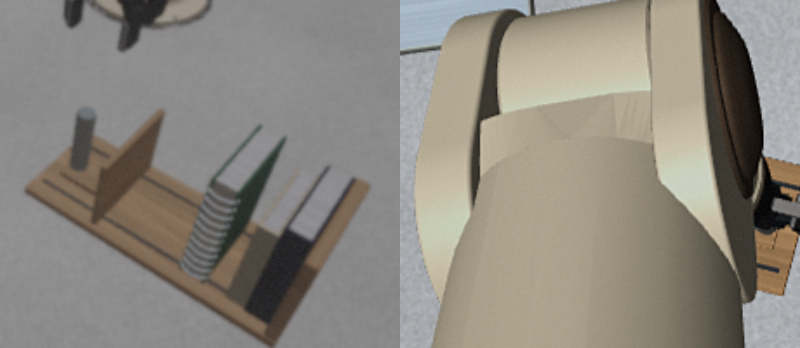

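The planner stands square on the tray (left image, about (215,215)) and clear of the books. Next I pinch the post.

Call:
send_rows([
  {"tx": 0,"ty": 0.3,"tz": -0.02,"wx": 0,"wy": 0,"wz": 0,"gripper": 60},
  {"tx": 0,"ty": 0.6,"tz": 0,"wx": 0,"wy": 0,"wz": 0,"gripper": 60},
  {"tx": 0,"ty": 0.6,"tz": 0,"wx": 0,"wy": 0,"wz": 0,"gripper": 60},
  {"tx": 0,"ty": 0.6,"tz": 0,"wx": 0,"wy": 0,"wz": 0,"gripper": 60},
  {"tx": 0,"ty": 0.5,"tz": 0,"wx": 0,"wy": 0,"wz": 0,"gripper": 60},
  {"tx": 0,"ty": 0.3,"tz": 0,"wx": 0,"wy": 0,"wz": 0,"gripper": 60},
  {"tx": 0,"ty": 0,"tz": 0,"wx": 0,"wy": 0,"wz": 0,"gripper": 60},
])

```text
time_s: 15.55
tcp_pos: [483.1, 55.1, 71.6]
ee_rot: [-1.563, 0.19, -0.185]
contact_force: [-0.5, -0.6, -0.4]
grip_width: 60.0
```

Call:
send_rows([
  {"tx": 0,"ty": 0,"tz": 0,"wx": 0,"wy": 0,"wz": 0,"gripper": 30},
  {"tx": 0,"ty": 0,"tz": 0,"wx": 0,"wy": 0,"wz": 0,"gripper": 15},
  {"tx": 0,"ty": 0,"tz": 0,"wx": 0,"wy": 0,"wz": 0,"gripper": 15},
  {"tx": 0,"ty": 0,"tz": 0,"wx": 0,"wy": 0,"wz": 0,"gripper": 15},
  {"tx": 0,"ty": 0,"tz": 0,"wx": 0,"wy": 0,"wz": 0,"gripper": 15},
  {"tx": 0,"ty": 0,"tz": 0,"wx": 0,"wy": 0,"wz": 0,"gripper": 15},
], grip_force=40)

```text
time_s: 16.3
tcp_pos: [485.2, 55.0, 74.1]
ee_rot: [-1.562, 0.186, -0.189]
contact_force: [-0.5, -0.6, 7.5]
grip_width: 22.7
```

```bash
python3 go.py 484.2 55.1 70 -13.7
```

```text
16.3 tcp [485.2  55.   74.1] yaw -13.71 F [-0.5 -0.6  7.5] w 22.7
turn units [-0.005 -0.001  0.012] shift now [-0.02   0.081 -0.004] after turn [-0.02   0.081 -0.003]
```

Call:
send_rows([
  {"tx": 0,"ty": 0,"tz": 0.1,"wx": 0,"wy": 0,"wz": 0,"gripper": 15},
  {"tx": 0,"ty": 0,"tz": 0.2,"wx": 0,"wy": 0,"wz": 0,"gripper": 15},
  {"tx": 0,"ty": 0,"tz": 0.2,"wx": 0,"wy": 0,"wz": 0,"gripper": 15},
  {"tx": 0,"ty": 0,"tz": 0.2,"wx": 0,"wy": 0,"wz": 0,"gripper": 15},
  {"tx": 0,"ty": 0,"tz": 0.2,"wx": 0,"wy": 0,"wz": 0,"gripper": 15},
  {"tx": 0,"ty": 0,"tz": 0.2,"wx": 0,"wy": 0,"wz": 0,"gripper": 15},
  {"tx": 0,"ty": 0,"tz": 0.2,"wx": 0,"wy": 0,"wz": 0,"gripper": 15},
  {"tx": 0,"ty": 0,"tz": 0.2,"wx": 0,"wy": 0,"wz": 0,"gripper": 15},
  {"tx": 0,"ty": 0,"tz": 0.2,"wx": 0,"wy": 0,"wz": 0,"gripper": 15},
  {"tx": 0,"ty": 0,"tz": 0.2,"wx": 0,"wy": 0,"wz": 0,"gripper": 15},
  {"tx": 0,"ty": 0,"tz": 0.1,"wx": 0,"wy": 0,"wz": 0,"gripper": 15},
  {"tx": 0,"ty": 0,"tz": 0,"wx": 0,"wy": 0,"wz": 0,"gripper": 15},
])

```text
time_s: 17.8
tcp_pos: [509.1, 152.9, 74.1]
ee_rot: [-1.561, 0.186, -0.189]
contact_force: [-0.5, 1.0, 5.7]
grip_width: 22.9
```

Call:
send_rows([
  {"tx": 0,"ty": 0,"tz": 0.04,"wx": 0,"wy": 0,"wz": 0,"gripper": 15},
  {"tx": 0,"ty": 0,"tz": 0.04,"wx": 0,"wy": 0,"wz": 0,"gripper": 15},
  {"tx": 0,"ty": 0,"tz": 0.04,"wx": 0,"wy": 0,"wz": 0,"gripper": 15},
  {"tx": 0,"ty": 0,"tz": 0.04,"wx": 0,"wy": 0,"wz": 0,"gripper": 15},
  {"tx": 0,"ty": 0,"tz": 0.04,"wx": 0,"wy": 0,"wz": 0,"gripper": 15},
  {"tx": 0,"ty": 0,"tz": 0.04,"wx": 0,"wy": 0,"wz": 0,"gripper": 15},
  {"tx": 0,"ty": 0,"tz": 0.04,"wx": 0,"wy": 0,"wz": 0,"gripper": 15},
  {"tx": 0,"ty": 0,"tz": 0.04,"wx": 0,"wy": 0,"wz": 0,"gripper": 15},
  {"tx": 0,"ty": 0,"tz": 0.04,"wx": 0,"wy": 0,"wz": 0,"gripper": 15},
  {"tx": 0,"ty": 0,"tz": 0.04,"wx": 0,"wy": 0,"wz": 0,"gripper": 15},
  {"tx": 0,"ty": 0,"tz": 0.04,"wx": 0,"wy": 0,"wz": 0,"gripper": 15},
  {"tx": 0,"ty": 0,"tz": 0.04,"wx": 0,"wy": 0,"wz": 0,"gripper": 15},
])

```text
time_s: 19.3
tcp_pos: [514.2, 174.1, 74.1]
ee_rot: [-1.564, 0.188, -0.189]
contact_force: [-1.9, -4.1, 8.0]
grip_width: 22.9
```

```bash
python3 go.py 515.2 182.3 72 -13.7
python3 - <<'E'
from h import *
a,d=snap('scene','s3'); cv2.imwrite('pics/s3c.png',cv2.resize(a[100:340,290:530],(600,600))[...,::-1])
E
```

```text
19.3 tcp [514.2 174.1  74.1] yaw -13.77 F [-1.9 -4.1  8. ] w 22.9
turn units [ 0.006 -0.008  0.007] shift now [-0.02   0.041  0.164] after turn [-0.019  0.042  0.164]
```

View pics/s3c.png

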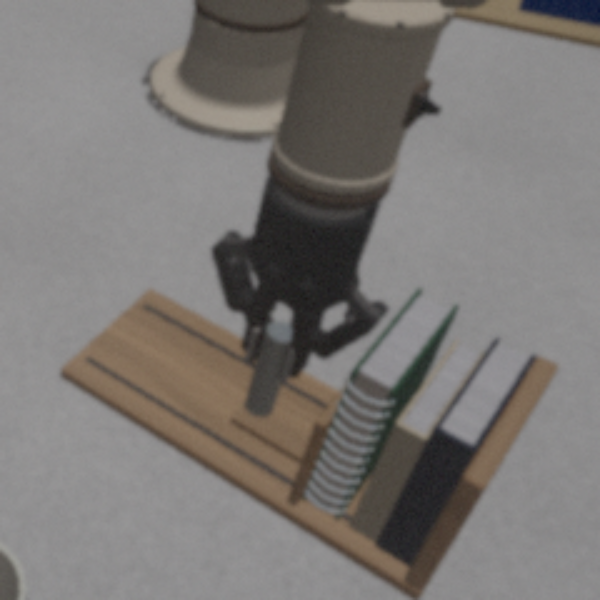

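The planner is upright against the plate and about 8 mm remain. I'll finish in 1 mm steps.

Call:
send_rows([
  {"tx": 0,"ty": 0,"tz": 0.03,"wx": 0,"wy": 0,"wz": 0,"gripper": 15},
  {"tx": 0,"ty": 0,"tz": 0.03,"wx": 0,"wy": 0,"wz": 0,"gripper": 15},
  {"tx": 0,"ty": 0,"tz": 0.02,"wx": 0,"wy": 0,"wz": 0,"gripper": 15},
  {"tx": 0,"ty": 0,"tz": 0.02,"wx": 0,"wy": 0,"wz": 0,"gripper": 15},
  {"tx": 0,"ty": 0,"tz": 0.02,"wx": 0,"wy": 0,"wz": 0,"gripper": 15},
])

```text
time_s: 19.98
tcp_pos: [515.6, 180.0, 74.1]
ee_rot: [-1.564, 0.188, -0.189]
contact_force: [-1.8, -3.4, 7.6]
grip_width: 23.2
```

Call:
send_rows([
  {"tx": 0,"ty": 0,"tz": 0.02,"wx": 0,"wy": 0,"wz": 0,"gripper": 15},
  {"tx": 0,"ty": 0,"tz": 0,"wx": 0,"wy": 0,"wz": 0,"gripper": 15},
])

```text
time_s: 20.23
tcp_pos: [516.0, 181.1, 74.1]
ee_rot: [-1.563, 0.188, -0.189]
contact_force: [-1.8, -2.9, 8.0]
grip_width: 22.9
```

Call:
send_rows([
  {"tx": 0,"ty": 0,"tz": 0.02,"wx": 0,"wy": 0,"wz": 0,"gripper": 15},
  {"tx": 0,"ty": 0,"tz": 0,"wx": 0,"wy": 0,"wz": 0,"gripper": 15},
])

```text
time_s: 20.48
tcp_pos: [516.1, 181.9, 74.1]
ee_rot: [-1.564, 0.188, -0.189]
contact_force: [-2.3, -3.6, 9.0]
grip_width: 23.0
```

Call:
send_rows([
  {"tx": 0,"ty": 0,"tz": 0.02,"wx": 0,"wy": 0,"wz": 0,"gripper": 15},
  {"tx": 0,"ty": 0,"tz": 0,"wx": 0,"wy": 0,"wz": 0,"gripper": 15},
])

```text
time_s: 20.72
tcp_pos: [516.2, 182.0, 74.1]
ee_rot: [-1.565, 0.189, -0.189]
contact_force: [-2.9, -5.0, 9.7]
grip_width: 22.7
```

Call:
send_rows([
  {"tx": 0,"ty": 0,"tz": 0.02,"wx": 0,"wy": 0,"wz": 0,"gripper": 15},
  {"tx": 0,"ty": 0,"tz": 0,"wx": 0,"wy": 0,"wz": 0,"gripper": 15},
])

```text
time_s: 20.98
tcp_pos: [516.2, 182.2, 74.1]
ee_rot: [-1.566, 0.19, -0.189]
contact_force: [-3.8, -7.3, 10.9]
grip_width: 23.2
```

The stop is firm at the predicted travel and the force is rising. I'm releasing it.

Call:
send_rows([
  {"tx": 0,"ty": 0,"tz": 0.01,"wx": 0,"wy": 0,"wz": 0,"gripper": 15},
  {"tx": 0,"ty": 0,"tz": 0,"wx": 0,"wy": 0,"wz": 0,"gripper": 27},
  {"tx": 0,"ty": 0,"tz": 0,"wx": 0,"wy": 0,"wz": 0,"gripper": 34},
  {"tx": 0,"ty": 0,"tz": 0,"wx": 0,"wy": 0,"wz": 0,"gripper": 40},
  {"tx": 0,"ty": 0,"tz": 0,"wx": 0,"wy": 0,"wz": 0,"gripper": 40},
  {"tx": 0,"ty": 0,"tz": 0,"wx": 0,"wy": 0,"wz": 0,"gripper": 40},
])

```text
time_s: 21.72
tcp_pos: [516.1, 185.9, 72.9]
ee_rot: [-1.562, 0.188, -0.187]
contact_force: [0.2, 0.7, 0.2]
grip_width: 39.8
```

Call:
send_rows([
  {"tx": 0,"ty": -0.2,"tz": -0.04,"wx": 0,"wy": 0,"wz": 0,"gripper": 40},
  {"tx": 0,"ty": -0.4,"tz": 0,"wx": 0,"wy": 0,"wz": 0,"gripper": 40},
  {"tx": 0,"ty": -0.4,"tz": 0,"wx": 0,"wy": 0,"wz": 0,"gripper": 40},
  {"tx": 0,"ty": -0.5,"tz": 0,"wx": 0,"wy": 0,"wz": 0,"gripper": 40},
  {"tx": 0,"ty": -0.6,"tz": 0,"wx": 0,"wy": 0,"wz": 0,"gripper": 40},
  {"tx": 0,"ty": -0.6,"tz": 0,"wx": 0,"wy": 0,"wz": 0,"gripper": 40},
  {"tx": 0,"ty": -0.5,"tz": 0,"wx": 0,"wy": 0,"wz": 0,"gripper": 40},
  {"tx": 0,"ty": 0,"tz": -0.6,"wx": 0,"wy": 0,"wz": 0,"gripper": 40},
  {"tx": 0,"ty": 0,"tz": -0.9,"wx": 0,"wy": 0,"wz": 0,"gripper": 40},
  {"tx": 0,"ty": 0,"tz": -0.9,"wx": 0,"wy": 0,"wz": 0,"gripper": 40},
  {"tx": 0,"ty": 0,"tz": -0.9,"wx": 0,"wy": 0,"wz": 0,"gripper": 40},
  {"tx": 0,"ty": 0,"tz": -0.9,"wx": 0,"wy": 0,"wz": 0,"gripper": 40},
  {"tx": 0,"ty": 0,"tz": -0.9,"wx": 0,"wy": 0,"wz": 0,"gripper": 40},
  {"tx": 0,"ty": 0,"tz": -0.9,"wx": 0,"wy": 0,"wz": 0,"gripper": 40},
  {"tx": 0,"ty": 0,"tz": -0.6,"wx": 0,"wy": 0,"wz": 0,"gripper": 40},
  {"tx": 0,"ty": 0,"tz": 0,"wx": 0,"wy": 0,"wz": 0,"gripper": 40},
  {"tx": 0,"ty": 0,"tz": 0,"wx": 0,"wy": 0,"wz": 0,"gripper": 40},
])

```text
time_s: 23.85
tcp_pos: [437.7, -136.3, 233.5]
ee_rot: [-1.562, 0.187, -0.188]
contact_force: [-0.8, 0.7, -0.2]
grip_width: 40.3
```

```bash
python3 go.py 515.2 182.3 72 -13.7
python3 - <<'E'
from h import *
a,d=snap('scene','s4'); b,d=snap('top','t4')
cv2.imwrite('pics/m4.png',np.hstack([cv2.resize(a[150:340,300:530],(400,330)),cv2.resize(b[130:320,20:250],(400,330))])[...,::-1])
P=cloud('top',d); ex=np.array([np.cos(np.radians(-13.7)),np.sin(np.radians(-13.7))]); ey=np.array([-ex[1],ex[0]])
X=P[...,:2]@ex-457.7; Y=P[...,:2]@ey-300; Z=P[...,2]
k=(abs(X)<70)&(Y>-170)&(Y<170)&(Z>20)
for y in range(-20,168,4):
    m=k&(Y>=y)&(Y<y+4); 
    if m.sum()>20: print(y,m.sum(),np.percentile(Z[m],[50,95]).round(0),np.percentile(X[m],[2,98]).round(0))
E
```

```text
23.85 tcp [ 437.7 -136.3  233.5] yaw -13.69 F [-0.8  0.7 -0.2] w 40.3
turn units [-0.005  0.001  0.004] shift now [-4.000e-03  3.234e+00  6.555e+00] after turn [-3.000e-03  3.229e+00  6.557e+00]
-12 176 [ 62. 111.] [-19.  23.]
-8 101 [ 73. 113.] [-23.  22.]
-4 72 [ 98. 114.] [-22.  24.]
0 58 [110. 114.] [-23.  22.]
4 53 [110. 115.] [-23.  24.]
8 33 [ 23. 113.] [-24.  24.]
16 22 [22. 24.] [-24.  24.]
20 25 [22. 23.] [-22.  25.]
24 24 [22. 23.] [-24.  23.]
28 22 [22. 24.] [-24.  24.]
32 25 [22. 24.] [-23.  24.]
36 35 [22. 24.] [-22.  24.]
40 50 [21. 24.] [-23.  23.]
44 48 [22. 24.] [-22.  23.]
48 46 [22. 23.] [-23.  22.]
52 46 [22. 23.] [-22.  23.]
56 52 [21. 24.] [-23.  24.]
60 1512 [ 73. 112.] [-62.  62.]
64 191 [113. 116.] [-63.  62.]
68 1026 [139. 163.] [-55.  52.]
72 139 [160. 162.] [-49.  58.]
76 164 [159. 162.] [-48.  58.]
80 162 [159. 161.] [-48.  58.]
84 172 [159. 161.] [-49.  59.]
88 166 [159. 161.] [-48.  59.]
92 188 [159. 162.] [-48.  58.]
96 301 [160. 164.] [-56.  55.]
112 141 [135. 137.] [-48.  51.]
116 200 [135. 139.] [-51.  49.]
120 501 [145. 153.] [-53.  53.]
124 109 [150. 153.] [-51.  53.]
128 167 [150. 152.] [-50.  52.]
132 163 [150. 152.] [-51.  52.]
136 172 [149. 152.] [-49.  52.]
140 169 [149. 152.] [-51.  53.]
144 238 [150. 154.] [-54.  52.]
148 474 [112. 152.] [-68.  69.]
152 100 [143. 144.] [-70.  68.]
156 224 [142. 144.] [-66.  66.]
160 173 [142. 144.] [-66.  65.]
```

View pics/m4.png

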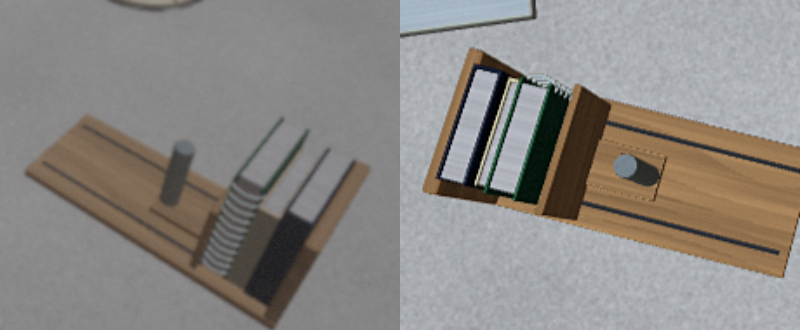

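```bash
python3 -c "
from rig import ctrl; print(ctrl.sign_off())"
```

```text
the job is handed in; nothing more can be done
None
```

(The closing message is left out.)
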